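One turn of the press wheel

TASK

Feed the ram of the small screw press down by one pitch: with the fingers, push the hand wheel round by its upright handle, clockwise as seen from above, through exactly one full turn, so that the handle comes back to where it stands now. Only push the handle, gently; do not squeeze it. Leave the loose parts lying around the press where they are, and finish with the hand clear of the wheel.

Things in the scene. Friction and masses are not known exactly. Their poses are not given: they have to be found in the camera images.
- press: Grey cast-iron screw press bolted to the shelf: base plate 150 x 210 x 22 mm, two steel columns of 28 mm diameter 160 mm apart, a crosshead 60 x 210 mm with its top at 165 mm. The ram hangs under the crosshead, a bronze bushing on its nose entering the eye of a flyweight arm. Origin: centre of the base's underside, straight below the wheel's axis; z up.
- wheel (a joint): Turn of the hand wheel about its vertical axis, rad; grows as the wheel turns clockwise seen from above; one full turn is 6.283. It starts anywhere from -2.5 to 2.5 and can turn freely from -3.4 to 14. The wheel resists with steady friction of about 0.18 N m (some 2.5 N at the handle), stays where it is left and has no spring. The ram goes down 6 mm a turn; the wheel itself stays at its height.
- wheel_centre (a point): Point on the wheel's vertical axis at the top of its hub, 220 mm above the shelf. Dark steel horizontal hand wheel: hub 38 mm diameter (its top at 212 mm, with a 20 mm stub on it up to 220 mm), three round spokes 12 mm thick, round rim of 16 mm section on a 75 mm mean radius (166 mm over all), rim's top 204 mm above the shelf.
- handle: The wheel's single handle: an upright dark-wood cylinder of 22 mm diameter standing on the rim at the end of one spoke, 75 mm from the wheel's axis; the wood runs from 210 to 258 mm above the shelf, over a short steel neck of 16 mm diameter. It spins loosely about its own upright axis. Origin: centre of the wood's lower end, 210 mm above the shelf; z up.
- handle_top (a point): Centre of the handle's top end, 258 mm above the shelf, 75 mm from the wheel's axis.
- bushing: Loose bronze bushing, 30 mm diameter, 30 mm high, standing near the press. Origin: centre of its underside. Leave it alone.
- spacer: Loose black delrin spacer ring, 36 mm diameter, 16 mm high, lying near the press. Origin: centre of its underside. Leave it alone.
- pin: Loose steel flyweight pin, 12 mm diameter, 50 mm high, standing on its 20 mm head near the press. Origin: centre of its underside. Leave it alone.
- spring: Loose blued tension spring, 20 mm diameter, 95 mm over its hooks along its x, lying on the shelf. Origin: centre of its underside. Leave it alone.
- wrench: Loose steel wrench lying on the shelf along its x. Leave it alone.
- oiler: Loose steel oil can, 48 mm diameter, 110 mm high, standing on the shelf. Origin: centre of its underside. Leave it alone.
- flyball: Loose dark steel governor weight, a turned body of 60 mm diameter, 62 mm high, standing on the shelf. Origin: centre of its underside. Leave it alone.

How it is judged:
By the outcome, as a careful person would: the job done as asked, in the order asked, and still so for the second after the job is handed in, with the robot touching nothing.
It also fails if it takes over 53 s, if anything falls off the work surface, if the arm or the gripper's body presses on something with over 40 N, if the wrist force passes 120 N, or if a joint passes its speed limit or range.

ROBOT

A 7-joint arm with a two-finger parallel gripper is mounted at the origin on the work surface. World frame = base frame: x ahead of the robot, y to its left, z up, the work surface at z = 0. Lengths are in m, angles in rad, forces in N, time in s.
With the tool pointing down it reaches from about 0.4 to 0.875 m from the base axis. Payload 19.3 kg.
Tool frame: the origin (TCP) lies on the centre line of the jaws, within the pads' length; the fingertips stand 8 mm ahead of it and the grasp point (between the pads) lies 11 mm behind it (bot.tip_extent is the distance from the TCP to the fingertips, in m); x points along the fingers, y is the direction in which the jaws open and shut, and the axes are right-handed (so a half turn about x gives the same grasp; the last joint's range is limited). The gripper opens to 85 mm and grips with 20 to 120 N. Pads are 22 mm wide; open, the fingers measure 114 mm over their backs; the gripper's body (76 mm by 85 mm) begins 54 mm behind the grasp point. The pads swing forward as they close: fully open they stand 13 mm farther back than shut.
Start: joints at [-1.222, 0.521, -0.036, 1.599, 0.021, 1.021, -0.113], TCP at [0.254, 0.571, 0.239] pointing down, gripper open.
Joint ranges: [-2.91, 2.91], [-0.3, 2.13], [-1.5, 1.42], [0.17, 2.43], [-1.26, 4.41], [0.16, 1.93], [-2.52, 2.52]. Speed limits (rad/s): [1.89, 1.89, 2.39, 2.39, 3.01, 3.01, 3.01].

INTERFACE

Orientations are given as [roll, pitch, yaw] about the fixed x, y, z axes, in that order (R = Rz(yaw) Ry(pitch) Rx(roll)).
In Python, from workcell import sensors, imaging, order, bot gives the robot as it stands.
- The arm moves only by the tool arm_command, never from a script. Its argument "commands" is a list of rows, each an object of numbers: "dx", "dy", "dz": the shift along the tool's x, y, z in cm; "twist": the turn about the tool's x in rad. A call has 1 to 12 rows; each row is the pose to reach, as a shift and turn from the pose measured when the call began, along the tool's axes at that moment; what a row does not reach only later rows make up. A row lasts 1/12 s, in which the tool goes at most 41.7 mm and 7.16 degrees, less where a joint would pass 70% of its speed; a pose out of reach is approached as far as the arm can. A call with a gripper value outside its range is refused whole. "grip" is the closure, from -1 (fully open) to 1 (shut), set as the call begins (left out, the last holds). The fingers move at their own pace and stop on an object; "squeeze" is the grip in N (left out, the last holds). Time passes only in rows, so rows that repeat a pose let the fingers close. It gives the time, the measured TCP pose, the force and the opening at its end, in the units of the state.
- sensors.observe(): the state, without advancing time (a new reading comes with each control period).
- imaging.grab_frame(name): name is "side" or "top" or "wrist"; returns the picture (420x560x3 uint8, red, green, blue); there is no depth.
- imaging.camera_info(name): a dict with "fx", "fy", "cx", "cy" (pixels), "dist_coeffs" ([k1, k2, p1, p2, k3] as OpenCV has them; the pictures are not rectified), "origin" and "attitude" of the camera in the world. Camera axes: x right, y down, z forward; pixel columns grow to the right and rows downward; lengths in m; the calibration is good to about 2 mm. A picture is of the moment at which its call begins: read the wrist's pose just before it. camera_info takes no time and is no camera call; for the wrist camera it gives the pose at the moment of the call.
- order.job_done(): hands the job in, once; it reports no verdict.
The state is a dict: "clock": time; "qpos": joint angles; "qd": joint speeds; "joint_efforts": joint torques, N m; "position": TCP position; "tool_rot": TCP orientation; "force": force on the tool from outside, world axes, zero at the start; "moment": the same for the moment, N m; "grip_width": finger opening in m.
Only numpy, scipy, OpenCV 4.12 (cv2) and the standard library are available. Lean on these libraries where they do the work, as an engineer would, in place of code of your own. Each camera call takes 0.05 s, during which the arm holds its last target.

## Working session

There is one attempt and no reset: what is moved stays moved. The work goes in short steps, Python scripts to look and compute and a tool call to move; the robot and the scene stay as the last step left them, time stands still between calls to the robot, and variables do not carry over. Pictures are saved under pics/ and viewed, and the job is handed in when it is done.

Besides the shell and the picture viewer there is one more tool, called after "Request:" by a JSON object that holds its "fn" and its "kwargs". arm_command: Moves the arm, as the interface text tells. Its arguments: {"type":"object","properties":{"commands":{"type":"array"},"grip":{"type":"number"},"squeeze":{"type":"number"}},"required":["commands"]}

```bash
ls; mkdir -p pics; python3 - <<'E'
from workcell import sensors, imaging, order, bot
import cv2
s=sensors.observe();print(s)
for n in("side","top","wrist"):
    i=imaging.camera_info(n);print(n,i)
    f=imaging.grab_frame(n);cv2.imwrite(f"pics/{n}0.png",f[:,:,::-1])
E
```

```text
pics
{'clock': 0.0, 'qpos': array([-1.22221006,  0.52201325, -0.03630182,  1.60002118,  0.02120215,
        1.02108957, -0.11281615]), 'qd': array([ 5.09442489e-04, -1.33384171e-04,  2.35324010e-03,  5.90201340e-05,
       -5.32189891e-04,  5.87710745e-04, -2.47048350e-03]), 'joint_efforts': array([ 1.77757111e-04, -9.27118635e+01,  1.97966002e+00, -3.69925010e+01,
        1.76648487e-02,  8.18653585e-03, -7.06941364e-05]), 'position': array([0.25406919, 0.57066235, 0.23872177]), 'tool_rot': array([-1.48636246,  1.56964994, -1.90519567]), 'force': array([-0.15641551, -0.01048896, -0.2114527 ]), 'moment': array([ 0.01301873, -0.03021729,  0.04428447]), 'grip_width': 0.0852709330631178}
side {'fx': 413.77471258097347, 'fy': 413.77471258097347, 'cx': 276.45489194157506, 'cy': 214.78082129361817, 'dist_coeffs': array([0.02196463, 0.        , 0.        , 0.        , 0.        ]), 'origin': array([ 0.16189089, -0.57535724,  0.79361457]), 'attitude': array([-2.28780002e+00,  1.30728405e-03, -6.11987081e-01])}
top {'fx': 387.700304770613, 'fy': 387.700304770613, 'cx': 283.8507387917491, 'cy': 205.47834892192532, 'dist_coeffs': array([0.00062969, 0.        , 0.        , 0.        , 0.        ]), 'origin': array([0.36056429, 0.01490989, 1.07568719]), 'attitude': array([-2.92828858, -0.00589782, -1.5358374 ])}
wrist {'fx': 300.5611191238217, 'fy': 300.5611191238217, 'cx': 279.81101286313134, 'cy': 202.42617303838688, 'dist_coeffs': array([-0.04802298,  0.        ,  0.        ,  0.        ,  0.        ]), 'origin': array([0.18523793, 0.60213255, 0.37262972]), 'attitude': array([2.84306154e+00, 2.02806899e-03, 1.15228080e+00])}
```

View pics/side0.png

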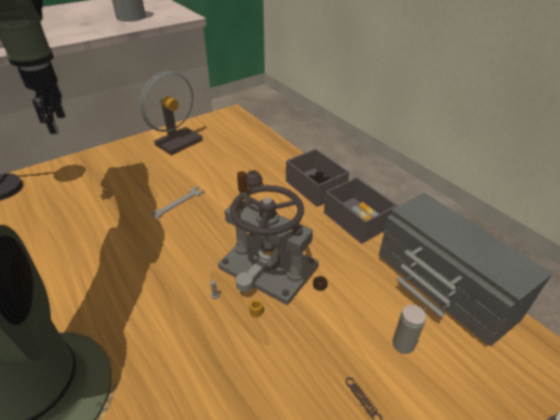

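View pics/top0.png

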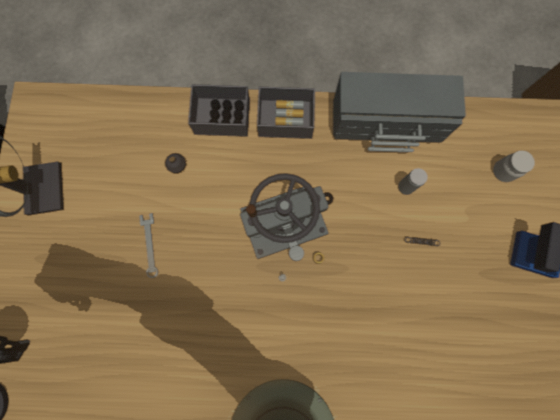

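View pics/wrist0.png

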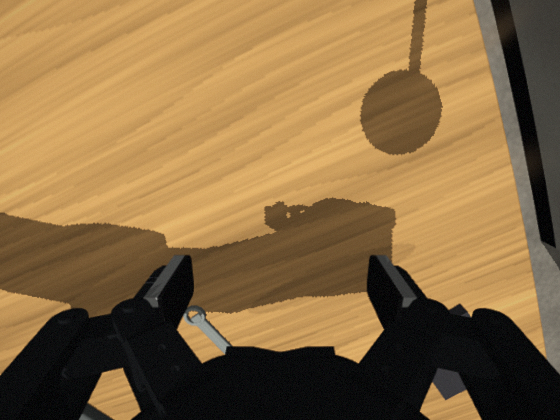

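The side view shows the wheel hub near (267,205) and the brown handle near (242,182). In the top view the hub is near (285,206) and the handle near (252,211). Next I'll zoom in and triangulate.

```bash
python3 - <<'E'
import cv2,numpy as np
a=cv2.imread("pics/side0.png")[155:275,190:340];b=cv2.imread("pics/top0.png")[160:270,220:350]
cv2.imwrite("pics/z_side.png",cv2.resize(a,None,fx=5,fy=5,interpolation=cv2.INTER_CUBIC))
cv2.imwrite("pics/z_top.png",cv2.resize(b,None,fx=5,fy=5,interpolation=cv2.INTER_CUBIC))
E
```

```text
(no output)
```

View pics/z_side.png

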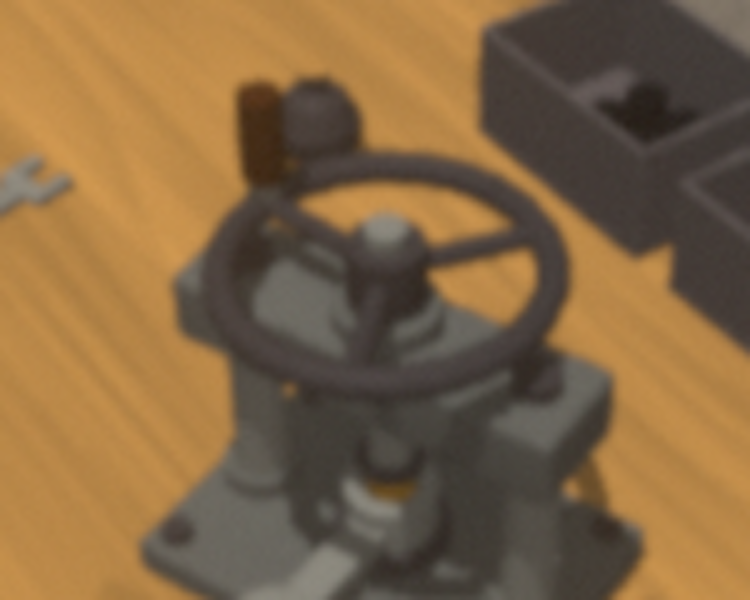

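View pics/z_top.png

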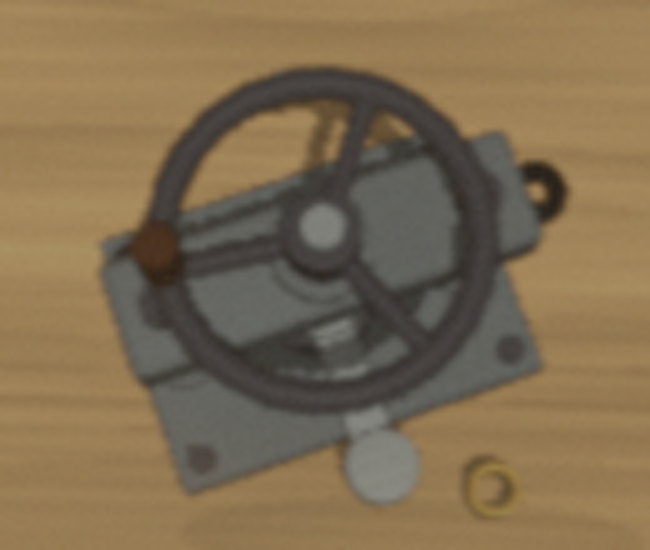

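The zooms put the handle top at about (153,246) in the top crop and (258,87) in the side crop. The stub top is at about (323,226) and (388,226).

```bash
cat > h.py <<'E'
import numpy as np,cv2
from scipy.spatial.transform import Rotation as R
def ray(i,p):
    K=np.array([[i['fx'],0,i['cx']],[0,i['fy'],i['cy']],[0,0,1]])
    u=cv2.undistortPoints(np.array([[p]],float),K,i['dist_coeffs'])[0,0]
    d=R.from_euler('xyz',i['attitude']).as_matrix()@np.array([u[0],u[1],1]);return np.array(i['origin']),d/np.linalg.norm(d)
def plane(i,p,z):
    o,d=ray(i,p);return o+d*(z-o[2])/d[2]
def tri(a,b):
    (o1,d1),(o2,d2)=a,b
    t=np.linalg.lstsq(np.c_[d1,-d2],o2-o1,rcond=None)[0]
    p,q=o1+t[0]*d1,o2+t[1]*d2;return (p+q)/2,np.linalg.norm(p-q)
E
python3 - <<'E'
from h import *
from workcell import imaging,bot
S=imaging.camera_info("side");T=imaging.camera_info("top")
def z(p,o):return ((p[0]+.5)/5-.5+o[0],(p[1]+.5)/5-.5+o[1])
for n,s,t,h in(("handle",(258,87),(153,246),.258),("hub",(388,224),(323,226),.22)):
    s=z(s,(190,155));t=z(t,(220,160))
    print(n,tri(ray(S,s),ray(T,t)),plane(T,t,h),plane(S,s,h))
# rim outline ellipse from top: bounding ends at plane .196
for p in((148,240),(500,240),(325,67),(325,412)): print(plane(T,z(p,(220,160)),.196))
# flyball, spacer
print(plane(T,(176,162),.06),plane(T,(328,199),.016),bot.tip_extent)
E
```

```text
handle (array([0.5286335 , 0.08736654, 0.2622775 ]), np.float64(0.0036275905859550583)) [0.52780087 0.0884247  0.258     ] [0.53344274 0.09234332 0.258     ]
hub (array([0.54852232, 0.01493003, 0.22290274]), np.float64(0.0033888467180535537)) [0.54756738 0.01561061 0.22      ] [0.55223985 0.01759427 0.22      ]
[0.54323431 0.0964652  0.196     ]
[ 0.54914329 -0.06668294  0.196     ]
[0.62976611 0.01736047 0.196     ]
[0.46626351 0.01170924 0.196     ]
[0.6918509  0.31646051 0.06      ] [ 0.61327307 -0.10658873  0.016     ] 0.008
```

```bash
cat >> h.py <<'E'
def st():
    from workcell import sensors
    s=sensors.observe();M=R.from_euler('xyz',s['tool_rot']).as_matrix()
    print('t',round(s['clock'],2),'pos',s['position'].round(4),'F',s['force'].round(1),'q',s['qpos'].round(2),'w',round(s['grip_width'],4));return s['position'],M
def to(*pts):
    p,M=st();print(M.round(3))
    for t in pts: print(t,'-> dx,dy,dz cm',(M.T@(np.array(t)-p)*100).round(2),'yawoff',round(np.degrees(np.arctan2(M[1,1],M[0,1])),2))
E
python3 -c "
from h import *
to([.48,.11,.33])"
```

```text
t 0.15 pos [0.2541 0.5707 0.2389] F [-0.   0.6  0.2] q [-1.22  0.52 -0.04  1.6   0.02  1.02 -0.11] w 0.0856
[[-0.     0.407  0.914]
 [-0.001  0.914 -0.407]
 [-1.    -0.001  0.   ]]
[0.48, 0.11, 0.33] -> dx,dy,dz cm [ -9.08 -32.91  39.38] yawoff 66.0
```

Request:
{"fn": "arm_command", "kwargs": {"commands": [{"dx":-3,"dy":-1.8,"dz":2.2,"twist":0.1},{"dx":-6,"dy":-3.7,"dz":4.4,"twist":0.2},{"dx":-9,"dy":-5.5,"dz":6.6,"twist":0.3},{"dx":-9,"dy":-7.3,"dz":8.8,"twist":0.4},{"dx":-9,"dy":-9.1,"dz":11,"twist":0.5},{"dx":-9,"dy":-11,"dz":13.1,"twist":0.6},{"dx":-9,"dy":-12.8,"dz":15.3,"twist":0.7},{"dx":-9,"dy":-14.6,"dz":17.5,"twist":0.8},{"dx":-9,"dy":-16.5,"dz":19.7,"twist":0.9},{"dx":-9,"dy":-18.3,"dz":21.9,"twist":1.0},{"dx":-9,"dy":-20.1,"dz":24.1,"twist":1.1},{"dx":-9,"dy":-22,"dz":26.3,"twist":1.152}], "grip": 1, "squeeze": 20}}

```text
clock: 1.15
position: [0.4053, 0.2616, 0.329]
tool_rot: [-0.46, 1.57, -2.036]
force: [-0.0, 0.0, -0.9]
grip_width: 0.0002
```

```bash
python3 -c "
from h import *
to([.48,.11,.33])"
```

```text
t 1.15 pos [0.4053 0.2616 0.329 ] F [-0.   0.  -0.9] q [-0.96  0.2   0.31  1.86 -0.07  1.1  -0.63] w 0.0002
[[-0.     1.    -0.006]
 [-0.001 -0.006 -1.   ]
 [-1.    -0.     0.001]]
[0.48, 0.11, 0.33] -> dx,dy,dz cm [-0.09  7.56 15.12] yawoff -0.33
```

Request:
{"fn": "arm_command", "kwargs": {"commands": [{"dy":1.3,"dz":2.5},{"dy":2.5,"dz":5},{"dy":3.8,"dz":7.5},{"dy":5,"dz":10},{"dy":6.3,"dz":12.5},{"dy":7.5,"dz":15},{"dy":7.5,"dz":15}]}}

```text
validation failed for argument at $.co...
```

```bash
python3 - <<'E'
from h import *
from workcell import imaging
import pickle
st();i=imaging.camera_info("wrist");f=imaging.grab_frame("wrist");cv2.imwrite("pics/wrist1.png",f[:,:,::-1]);pickle.dump(i,open("w1.pkl","wb"));print(i['origin'])
E
```

```text
t 1.15 pos [0.4053 0.2616 0.329 ] F [-0.   0.  -0.9] q [-0.96  0.2   0.31  1.86 -0.07  1.1  -0.63] w 0.0002
[0.40531845 0.33748708 0.46284111]
```

View pics/wrist1.png

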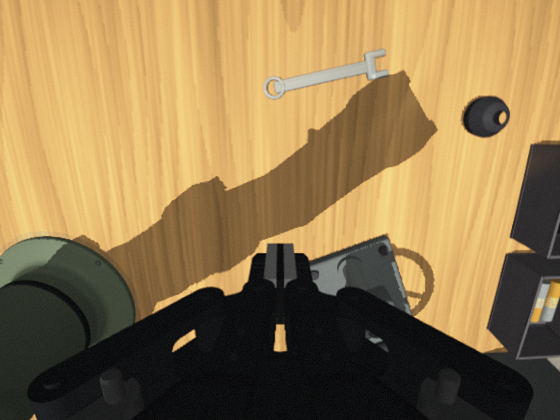

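That view shows only the edge of the press, near (370,260), and the closed pads at (280,260). The move was refused, probably because each row needs all four fields. I'll go straight to the pre-push spot behind the handle.

Request:
{"fn": "arm_command", "kwargs": {"commands": [{"dx":0,"dy":1.5,"dz":2.5,"twist":0},{"dx":0,"dy":3,"dz":5,"twist":0},{"dx":0,"dy":4.5,"dz":8,"twist":0},{"dx":0,"dy":6,"dz":11,"twist":0},{"dx":0,"dy":7,"dz":14,"twist":0},{"dx":0,"dy":8,"dz":17,"twist":0},{"dx":0,"dy":8.5,"dz":19,"twist":0},{"dx":0,"dy":8.7,"dz":19.5,"twist":0},{"dx":0,"dy":8.7,"dz":19.5,"twist":0}]}}

```text
clock: 1.95
position: [0.4923, 0.0591, 0.3297]
tool_rot: [0.253, 1.568, -1.332]
force: [-0.1, 0.2, -0.6]
grip_width: -0.0
```

```bash
python3 - <<'E'
from h import *
from workcell import imaging
to([.493,.0665,.24])
for n in("side","top"):
    f=imaging.grab_frame(n);cv2.imwrite(f"pics/{n}1.png",f[:,:,::-1])
a=cv2.imread("pics/side1.png")[95:275,160:340];b=cv2.imread("pics/top1.png")[130:270,200:360]
a=cv2.resize(a,(540,540),interpolation=3)[:,100:450];b=cv2.resize(b,None,fx=2.7,fy=2.7,interpolation=3)
h=np.zeros((540,800,3),np.uint8);h[:,:350]=a;h[:378,360:792]=b[:378,:432];cv2.imwrite("pics/c1.png",h)
E
```

```text
t 1.95 pos [0.4923 0.0591 0.3297] F [-0.1  0.2 -0.6] q [-0.61  0.23  0.45  1.83 -0.11  1.1  -0.13] w -0.0
[[ 0.001  1.    -0.015]
 [-0.002 -0.015 -1.   ]
 [-1.     0.001  0.002]]
[0.493, 0.0665, 0.24] -> dx,dy,dz cm [ 8.97  0.05 -0.76] yawoff -0.86
```

View pics/c1.png

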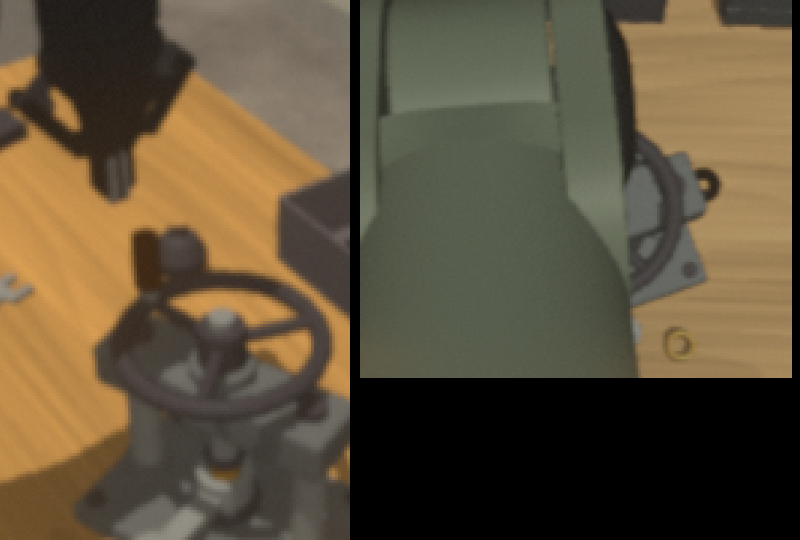

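The side view shows the pads above and to the left of the handle, with clear space below them. The top view is blocked by the arm. I'll lower the hand behind the handle.

Request:
{"fn": "arm_command", "kwargs": {"commands": [{"dx":1.5,"dy":0,"dz":-0.8,"twist":0},{"dx":3,"dy":0,"dz":-0.8,"twist":0},{"dx":4.5,"dy":0,"dz":-0.8,"twist":0},{"dx":6,"dy":0,"dz":-0.8,"twist":0},{"dx":7.5,"dy":0,"dz":-0.8,"twist":0},{"dx":8.5,"dy":0,"dz":-0.8,"twist":0},{"dx":9,"dy":0,"dz":-0.8,"twist":0},{"dx":9,"dy":0,"dz":-0.8,"twist":0}]}}

```text
clock: 2.72
position: [0.4916, 0.0699, 0.2389]
tool_rot: [-0.438, 1.568, -2.02]
force: [0.5, 0.1, 0.4]
grip_width: 0.0005
```

```bash
cat >> h.py <<'E'
def side(n):
    from workcell import imaging
    f=imaging.grab_frame("side")[:,:,::-1].copy();cv2.imwrite(f"pics/{n}_raw.png",f)
    cv2.imwrite(f"pics/{n}.png",cv2.resize(f[120:270,190:340],(600,600),interpolation=3))
def proj(i,p):
    Rm=R.from_euler('xyz',i['attitude']).as_matrix();K=np.array([[i['fx'],0,i['cx']],[0,i['fy'],i['cy']],[0,0,1]])
    c=Rm.T@(np.array(p)-i['origin']);return cv2.projectPoints(c[None],np.zeros(3),np.zeros(3),K,i['dist_coeffs'])[0].ravel()
E
python3 - <<'E'
from h import *
from workcell import imaging
p,M=st();side("s2")
u=proj(imaging.camera_info("side"),p+[0,0,-.008]);print(u,(u-[190,120])*4)
E
```

```text
t 2.72 pos [0.4916 0.0699 0.2389] F [0.5 0.1 0.4] q [-0.59  0.34  0.42  1.95 -0.17  0.89 -0.09] w 0.0005
[230.97700883 193.30081588] [163.90803532 293.20326353]
```

View pics/s2.png

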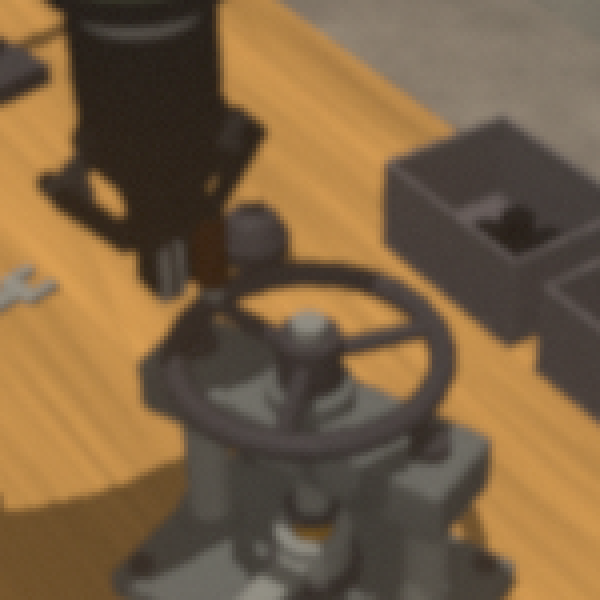

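The tip prediction of (164,293) matches the picture, and the handle at (210,250) is just ahead of the pads. I'll write the arc helper next.

```bash
cat >> h.py <<'E'
C=np.array([.548,.0155])
def arc(step,n=12,end=None,rad=.075,z=.239):
    import json
    p,M=st();r=p[:2]-C;a0=np.degrees(np.arctan2(r[1],r[0]));print('ang',a0.round(2),'rad',np.linalg.norm(r).round(4))
    rows=[]
    for k in range(1,n+1):
        a=np.radians(a0-step*k if end is None else max(end,a0-step*k))
        t=np.array([*(C+rad*np.array([np.cos(a),np.sin(a)])),z])
        d=M.T@(t-p)*100
        rows.append({"dx":round(d[0],1),"dy":round(d[1],1),"dz":round(d[2],1),"twist":0})
    print(json.dumps(rows))
E
python3 -c "
from h import *
arc(1.2)"
```

```text
t 2.77 pos [0.4919 0.0696 0.2396] F [-0.1 -0.4  0.3] q [-0.59  0.34  0.42  1.95 -0.17  0.89 -0.09] w 0.0003
ang 136.0 rad 0.0779
[{"dx": 0.1, "dy": 0.3, "dz": 0.1, "twist": 0}, {"dx": 0.1, "dy": 0.4, "dz": -0.0, "twist": 0}, {"dx": 0.1, "dy": 0.5, "dz": -0.1, "twist": 0}, {"dx": 0.1, "dy": 0.7, "dz": -0.2, "twist": 0}, {"dx": 0.1, "dy": 0.8, "dz": -0.3, "twist": 0}, {"dx": 0.1, "dy": 0.9, "dz": -0.4, "twist": 0}, {"dx": 0.1, "dy": 1.0, "dz": -0.5, "twist": 0}, {"dx": 0.1, "dy": 1.1, "dz": -0.6, "twist": 0}, {"dx": 0.1, "dy": 1.3, "dz": -0.7, "twist": 0}, {"dx": 0.1, "dy": 1.4, "dz": -0.8, "twist": 0}, {"dx": 0.1, "dy": 1.5, "dz": -0.9, "twist": 0}, {"dx": 0.1, "dy": 1.7, "dz": -1.0, "twist": 0}]
```

Request:
{"fn": "arm_command", "kwargs": {"commands": [{"dx":0,"dy":0.3,"dz":0.1,"twist":0},{"dx":0,"dy":0.5,"dz":-0.1,"twist":0},{"dx":0,"dy":0.7,"dz":-0.2,"twist":0},{"dx":0,"dy":0.8,"dz":-0.3,"twist":0},{"dx":0,"dy":0.8,"dz":-0.3,"twist":0}]}}

```text
clock: 3.18
position: [0.5003, 0.0728, 0.2398]
tool_rot: [0.135, 1.569, -1.447]
force: [-0.5, 0.1, 0.1]
grip_width: 0.0001
```

Request:
{"fn": "arm_command", "kwargs": {"commands": [{"dx":0,"dy":0.1,"dz":-0.1,"twist":0},{"dx":0,"dy":0.2,"dz":-0.2,"twist":0},{"dx":0,"dy":0.2,"dz":-0.2,"twist":0}]}}

```text
clock: 3.43
position: [0.5025, 0.0751, 0.2398]
tool_rot: [0.188, 1.569, -1.393]
force: [-1.3, 0.0, -0.9]
grip_width: 0.0001
```

Request:
{"fn": "arm_command", "kwargs": {"commands": [{"dx":0,"dy":0.1,"dz":-0.1,"twist":0},{"dx":0,"dy":0.2,"dz":-0.2,"twist":0},{"dx":0,"dy":0.2,"dz":-0.2,"twist":0}]}}

```text
clock: 3.68
position: [0.5047, 0.0773, 0.2398]
tool_rot: [0.225, 1.569, -1.357]
force: [0.1, 0.2, -1.0]
grip_width: 0.0
```

Request:
{"fn": "arm_command", "kwargs": {"commands": [{"dx":0,"dy":0.1,"dz":-0.1,"twist":0},{"dx":0,"dy":0.2,"dz":-0.1,"twist":0},{"dx":0,"dy":0.2,"dz":-0.1,"twist":0}]}}

```text
clock: 3.93
position: [0.5067, 0.0783, 0.2397]
tool_rot: [0.001, 1.569, -1.58]
force: [-1.0, -0.3, 0.9]
grip_width: -0.0002
```

Request:
{"fn": "arm_command", "kwargs": {"commands": [{"dx":0,"dy":0.1,"dz":0,"twist":0},{"dx":0,"dy":0.2,"dz":-0.1,"twist":0},{"dx":0,"dy":0.2,"dz":-0.1,"twist":0}]}}

```text
clock: 4.18
position: [0.5088, 0.0793, 0.2397]
tool_rot: [0.02, 1.569, -1.561]
force: [-1.6, -0.9, 0.8]
grip_width: 0.0
```

```bash
python3 -c "
from h import *
side('s3');arc(1)"
```

```text
t 4.23 pos [0.5088 0.0793 0.2397] F [-1.1 -0.4  1.4] q [-0.59  0.37  0.41  1.9  -0.18  0.91 -0.1 ] w 0.0001
ang 121.57 rad 0.0749
[{"dx": 0.1, "dy": 0.1, "dz": -0.1, "twist": 0}, {"dx": 0.1, "dy": 0.2, "dz": -0.1, "twist": 0}, {"dx": 0.1, "dy": 0.3, "dz": -0.2, "twist": 0}, {"dx": 0.1, "dy": 0.4, "dz": -0.3, "twist": 0}, {"dx": 0.1, "dy": 0.6, "dz": -0.3, "twist": 0}, {"dx": 0.1, "dy": 0.7, "dz": -0.4, "twist": 0}, {"dx": 0.1, "dy": 0.8, "dz": -0.4, "twist": 0}, {"dx": 0.1, "dy": 0.9, "dz": -0.5, "twist": 0}, {"dx": 0.1, "dy": 1.0, "dz": -0.6, "twist": 0}, {"dx": 0.1, "dy": 1.2, "dz": -0.6, "twist": 0}, {"dx": 0.1, "dy": 1.3, "dz": -0.7, "twist": 0}, {"dx": 0.1, "dy": 1.4, "dz": -0.7, "twist": 0}]
```

View pics/s3.png

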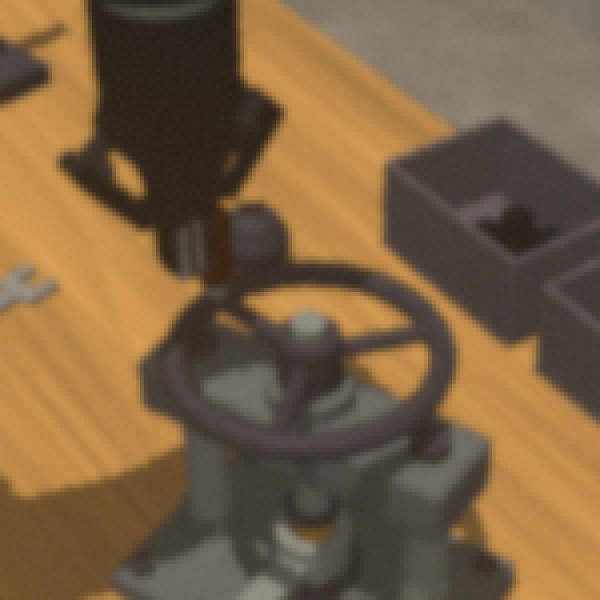

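Request:
{"fn": "arm_command", "kwargs": {"commands": [{"dx":0,"dy":0.1,"dz":0,"twist":0},{"dx":0,"dy":0.2,"dz":-0.1,"twist":0},{"dx":0,"dy":0.2,"dz":-0.1,"twist":0}]}}

```text
clock: 4.48
position: [0.511, 0.0804, 0.2398]
tool_rot: [0.155, 1.569, -1.427]
force: [-1.1, -0.1, 0.7]
grip_width: 0.0001
```

Request:
{"fn": "arm_command", "kwargs": {"commands": [{"dx":0,"dy":0.1,"dz":0,"twist":0},{"dx":0,"dy":0.2,"dz":-0.1,"twist":0},{"dx":0,"dy":0.2,"dz":-0.1,"twist":0}]}}

```text
clock: 4.73
position: [0.5133, 0.0816, 0.2397]
tool_rot: [0.24, 1.569, -1.341]
force: [-0.2, -0.3, 0.3]
grip_width: 0.0001
```

```bash
python3 -c "
from h import *
side('s4');arc(1,1)
a=cv2.imread('pics/s3_raw.png');b=cv2.imread('pics/s4_raw.png')
o=[cv2.resize(x[160:225,215:300],None,fx=4.5,fy=4.5,interpolation=3) for x in (a,b)]
cv2.imwrite('pics/cmp4.png',np.hstack(o))"
```

```text
t 4.78 pos [0.5132 0.0815 0.2397] F [-0.1 -1.1  0.5] q [-0.59  0.38  0.41  1.89 -0.19  0.91 -0.1 ] w 0.0003
ang 117.8 rad 0.0746
[{"dx": 0.1, "dy": 0.1, "dz": -0.1, "twist": 0}]
```

View pics/cmp4.png

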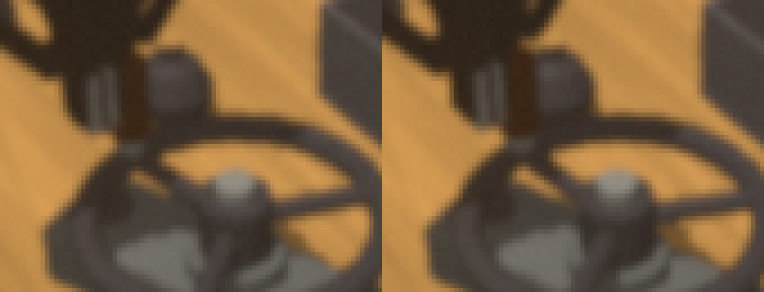

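```bash
python3 -c "
from h import *
r=cv2.imread('pics/side0.png')
o=[]
for n in ('s2_raw','s3_raw','s4_raw'):
    b=cv2.imread(f'pics/{n}.png')
    x=cv2.absdiff(cv2.GaussianBlur(r,(3,3),0),cv2.GaussianBlur(b,(3,3),0)).sum(2)[170:250,225:310]
    o.append(cv2.resize(np.clip(x*3,0,255).astype(np.uint8),None,fx=3,fy=3))
o=np.hstack(o)
cv2.imwrite('pics/d4.png',o)"
```

```text
(no output)
```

View pics/d4.png

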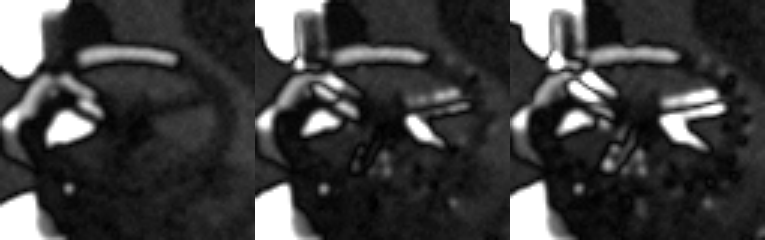

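The difference images show the spokes already turned in s3 and s4, so contact came just before s3. That gives me a sensitive null test for the finish. Now I'll push round.

```bash
python3 -c "
from h import *
arc(5,z=.2397)"
```

```text
t 4.78 pos [0.5132 0.0815 0.2397] F [-0.1 -1.1  0.5] q [-0.59  0.38  0.41  1.89 -0.19  0.91 -0.1 ] w 0.0003
ang 117.8 rad 0.0746
[{"dx": 0.0, "dy": 0.6, "dz": -0.3, "twist": 0}, {"dx": 0.0, "dy": 1.2, "dz": -0.6, "twist": 0}, {"dx": 0.0, "dy": 1.8, "dz": -0.7, "twist": 0}, {"dx": 0.0, "dy": 2.5, "dz": -0.9, "twist": 0}, {"dx": 0.0, "dy": 3.1, "dz": -0.9, "twist": 0}, {"dx": 0.0, "dy": 3.8, "dz": -0.9, "twist": 0}, {"dx": 0.0, "dy": 4.4, "dz": -0.9, "twist": 0}, {"dx": 0.0, "dy": 5.1, "dz": -0.8, "twist": 0}, {"dx": 0.0, "dy": 5.7, "dz": -0.6, "twist": 0}, {"dx": 0.0, "dy": 6.3, "dz": -0.4, "twist": 0}, {"dx": 0.0, "dy": 6.9, "dz": -0.1, "twist": 0}, {"dx": 0.0, "dy": 7.5, "dz": 0.2, "twist": 0}]
```

Request:
{"fn": "arm_command", "kwargs": {"commands": [{"dx":0.0,"dy":0.6,"dz":-0.3,"twist":0},{"dx":0.0,"dy":1.2,"dz":-0.6,"twist":0},{"dx":0.0,"dy":1.8,"dz":-0.7,"twist":0},{"dx":0.0,"dy":2.5,"dz":-0.9,"twist":0},{"dx":0.0,"dy":3.1,"dz":-0.9,"twist":0},{"dx":0.0,"dy":3.8,"dz":-0.9,"twist":0},{"dx":0.0,"dy":4.4,"dz":-0.9,"twist":0},{"dx":0.0,"dy":5.1,"dz":-0.8,"twist":0},{"dx":0.0,"dy":5.7,"dz":-0.6,"twist":0},{"dx":0.0,"dy":6.3,"dz":-0.4,"twist":0},{"dx":0.0,"dy":6.9,"dz":-0.1,"twist":0},{"dx":0.0,"dy":7.5,"dz":0.2,"twist":0}]}}

```text
clock: 5.78
position: [0.5888, 0.0785, 0.2397]
tool_rot: [0.291, 1.569, -1.29]
force: [-2.6, 1.0, 0.1]
grip_width: 0.0002
```

```bash
python3 -c "
from h import *
side('s5');arc(5,z=.2397)"
```

```text
t 5.83 pos [0.5897 0.0777 0.2398] F [-0.6 -1.   0.3] q [-0.51  0.5   0.4   1.7  -0.22  0.99 -0.04] w -0.0002
ang 56.14 rad 0.0749
[{"dx": 0.0, "dy": 0.5, "dz": 0.4, "twist": 0}, {"dx": 0.0, "dy": 1.0, "dz": 0.8, "twist": 0}, {"dx": 0.0, "dy": 1.5, "dz": 1.3, "twist": 0}, {"dx": 0.0, "dy": 1.9, "dz": 1.8, "twist": 0}, {"dx": 0.0, "dy": 2.3, "dz": 2.3, "twist": 0}, {"dx": 0.0, "dy": 2.6, "dz": 2.9, "twist": 0}, {"dx": 0.0, "dy": 2.9, "dz": 3.5, "twist": 0}, {"dx": 0.0, "dy": 3.1, "dz": 4.1, "twist": 0}, {"dx": 0.0, "dy": 3.2, "dz": 4.7, "twist": 0}, {"dx": 0.0, "dy": 3.3, "dz": 5.4, "twist": 0}, {"dx": 0.0, "dy": 3.4, "dz": 6.0, "twist": 0}, {"dx": 0.0, "dy": 3.4, "dz": 6.7, "twist": 0}]
```

View pics/s5.png

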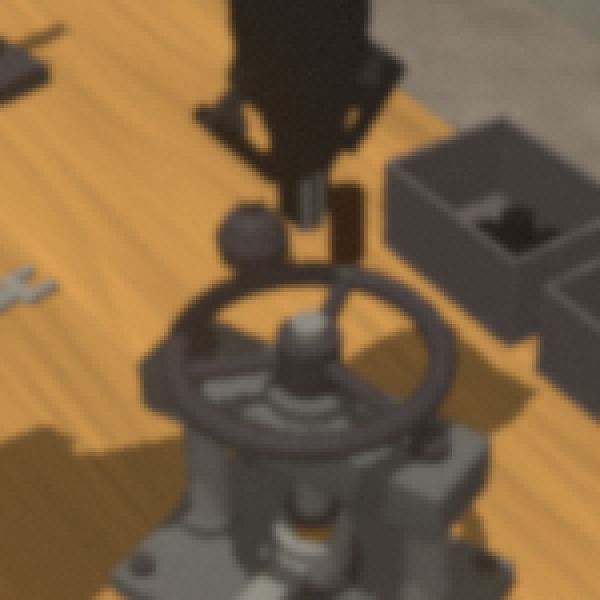

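The handle is now at (348,220), leading the pads at (305,205). It is turning clockwise with forces of about 2 N. I'll carry on.

Request:
{"fn": "arm_command", "kwargs": {"commands": [{"dx":0.0,"dy":0.5,"dz":0.4,"twist":0},{"dx":0.0,"dy":1.0,"dz":0.8,"twist":0},{"dx":0.0,"dy":1.5,"dz":1.3,"twist":0},{"dx":0.0,"dy":1.9,"dz":1.8,"twist":0},{"dx":0.0,"dy":2.3,"dz":2.3,"twist":0},{"dx":0.0,"dy":2.6,"dz":2.9,"twist":0},{"dx":0.0,"dy":2.9,"dz":3.5,"twist":0},{"dx":0.0,"dy":3.1,"dz":4.1,"twist":0},{"dx":0.0,"dy":3.2,"dz":4.7,"twist":0},{"dx":0.0,"dy":3.3,"dz":5.4,"twist":0},{"dx":0.0,"dy":3.4,"dz":6.0,"twist":0},{"dx":0.0,"dy":3.4,"dz":6.7,"twist":0}]}}

```text
clock: 6.83
position: [0.623, 0.0099, 0.2399]
tool_rot: [0.554, 1.568, -1.028]
force: [-0.9, 2.3, -1.6]
grip_width: 0.0001
```

```bash
python3 -c "
from h import *
side('s6');arc(5,z=.2397)"
```

```text
t 6.88 pos [0.6229 0.008  0.2401] F [ 0.4 -1.8 -0.5] q [-0.38  0.55  0.4   1.62 -0.24  1.02  0.09] w 0.0002
ang -5.74 rad 0.0753
[{"dx": 0.0, "dy": -0.1, "dz": 0.6, "twist": 0}, {"dx": 0.0, "dy": -0.3, "dz": 1.3, "twist": 0}, {"dx": 0.0, "dy": -0.5, "dz": 1.9, "twist": 0}, {"dx": 0.0, "dy": -0.7, "dz": 2.5, "twist": 0}, {"dx": 0.0, "dy": -1.0, "dz": 3.1, "twist": 0}, {"dx": 0.0, "dy": -1.4, "dz": 3.6, "twist": 0}, {"dx": 0.0, "dy": -1.8, "dz": 4.2, "twist": 0}, {"dx": 0.0, "dy": -2.2, "dz": 4.6, "twist": 0}, {"dx": 0.0, "dy": -2.7, "dz": 5.1, "twist": 0}, {"dx": 0.0, "dy": -3.2, "dz": 5.5, "twist": 0}, {"dx": 0.0, "dy": -3.8, "dz": 5.8, "twist": 0}, {"dx": 0.0, "dy": -4.3, "dz": 6.1, "twist": 0}]
```

View pics/s6.png

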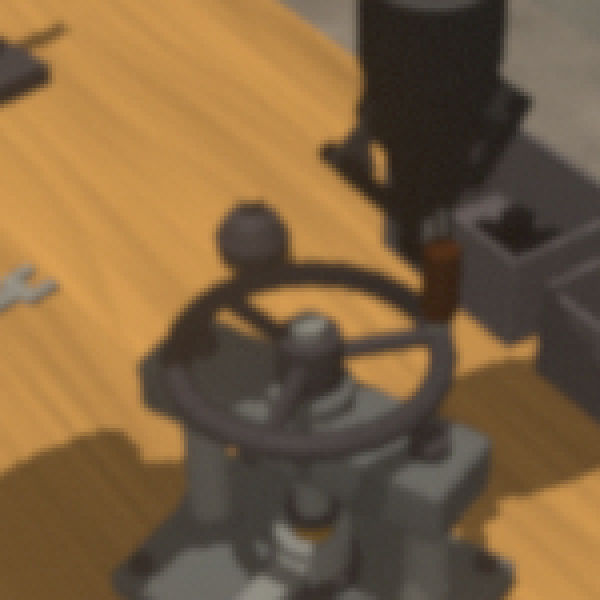

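The handle is at (440,280) with the pads behind it at (410,240). About a third of the turn is done.

Request:
{"fn": "arm_command", "kwargs": {"commands": [{"dx":0.0,"dy":-0.1,"dz":0.6,"twist":0},{"dx":0.0,"dy":-0.3,"dz":1.3,"twist":0},{"dx":0.0,"dy":-0.5,"dz":1.9,"twist":0},{"dx":0.0,"dy":-0.7,"dz":2.5,"twist":0},{"dx":0.0,"dy":-1.0,"dz":3.1,"twist":0},{"dx":0.0,"dy":-1.4,"dz":3.6,"twist":0},{"dx":0.0,"dy":-1.8,"dz":4.2,"twist":0},{"dx":0.0,"dy":-2.2,"dz":4.6,"twist":0},{"dx":0.0,"dy":-2.7,"dz":5.1,"twist":0},{"dx":0.0,"dy":-3.2,"dz":5.5,"twist":0},{"dx":0.0,"dy":-3.8,"dz":5.8,"twist":0},{"dx":0.0,"dy":-4.3,"dz":6.1,"twist":0}]}}

```text
clock: 7.88
position: [0.5785, -0.053, 0.2402]
tool_rot: [0.444, 1.567, -1.139]
force: [3.2, 1.7, -2.4]
grip_width: -0.0
```

```bash
python3 -c "
from h import *
side('s7');arc(5,z=.2397)"
```

```text
t 7.93 pos [ 0.5777 -0.0537  0.2403] F [ 0.4 -1.3  1.1] q [-0.3   0.48  0.41  1.74 -0.22  0.97  0.18] w 0.0001
ang -66.8 rad 0.0753
[{"dx": 0.1, "dy": -0.6, "dz": 0.2, "twist": 0}, {"dx": 0.1, "dy": -1.2, "dz": 0.4, "twist": 0}, {"dx": 0.1, "dy": -1.9, "dz": 0.5, "twist": 0}, {"dx": 0.1, "dy": -2.5, "dz": 0.6, "twist": 0}, {"dx": 0.1, "dy": -3.2, "dz": 0.6, "twist": 0}, {"dx": 0.1, "dy": -3.8, "dz": 0.6, "twist": 0}, {"dx": 0.1, "dy": -4.5, "dz": 0.5, "twist": 0}, {"dx": 0.1, "dy": -5.1, "dz": 0.3, "twist": 0}, {"dx": 0.1, "dy": -5.8, "dz": 0.1, "twist": 0}, {"dx": 0.1, "dy": -6.4, "dz": -0.1, "twist": 0}, {"dx": 0.0, "dy": -6.9, "dz": -0.5, "twist": 0}, {"dx": 0.0, "dy": -7.5, "dz": -0.8, "twist": 0}]
```

View pics/s7.png

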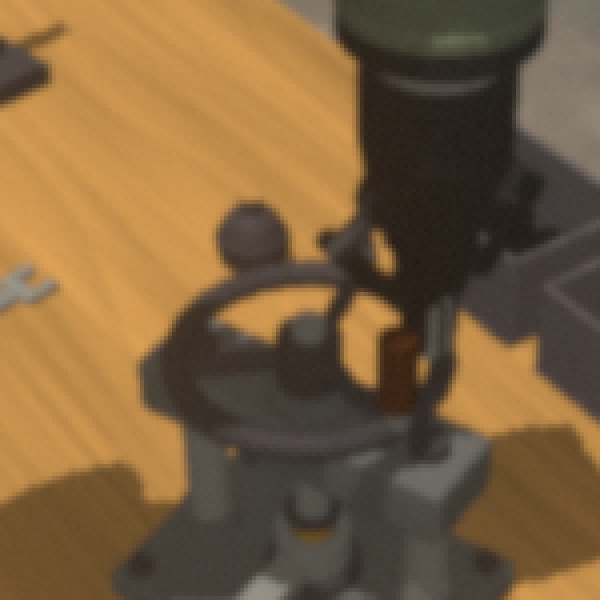

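The handle is at (398,370) and the pads are behind it at (435,330). I'll continue.

Request:
{"fn": "arm_command", "kwargs": {"commands": [{"dx":0,"dy":-0.6,"dz":0.2,"twist":0},{"dx":0,"dy":-1.2,"dz":0.4,"twist":0},{"dx":0,"dy":-1.9,"dz":0.5,"twist":0},{"dx":0,"dy":-2.5,"dz":0.6,"twist":0},{"dx":0,"dy":-3.2,"dz":0.6,"twist":0},{"dx":0,"dy":-3.8,"dz":0.6,"twist":0},{"dx":0,"dy":-4.5,"dz":0.5,"twist":0},{"dx":0,"dy":-5.1,"dz":0.3,"twist":0},{"dx":0,"dy":-5.8,"dz":0.1,"twist":0},{"dx":0,"dy":-6.4,"dz":-0.1,"twist":0},{"dx":0.0,"dy":-6.9,"dz":-0.5,"twist":0},{"dx":0.0,"dy":-7.5,"dz":-0.8,"twist":0}]}}

```text
clock: 8.93
position: [0.5022, -0.0444, 0.2402]
tool_rot: [0.234, 1.567, -1.35]
force: [1.4, -1.8, -0.1]
grip_width: -0.0002
```

```bash
python3 -c "
from h import *
side('s8');arc(5,z=.2397)"
```

```text
t 8.98 pos [ 0.5012 -0.0438  0.2401] F [ 0.3 -0.4  0.7] q [-0.37  0.35  0.43  1.93 -0.18  0.9   0.14] w 0.0001
ang -128.26 rad 0.0755
[{"dx": 0.0, "dy": -0.5, "dz": -0.5, "twist": 0}, {"dx": 0.0, "dy": -0.9, "dz": -0.9, "twist": 0}, {"dx": 0.0, "dy": -1.4, "dz": -1.4, "twist": 0}, {"dx": 0.0, "dy": -1.7, "dz": -2.0, "twist": 0}, {"dx": 0.0, "dy": -2.1, "dz": -2.5, "twist": 0}, {"dx": 0.0, "dy": -2.3, "dz": -3.1, "twist": 0}, {"dx": 0.0, "dy": -2.6, "dz": -3.7, "twist": 0}, {"dx": 0.0, "dy": -2.7, "dz": -4.4, "twist": 0}, {"dx": 0.0, "dy": -2.8, "dz": -5.0, "twist": 0}, {"dx": 0.0, "dy": -2.9, "dz": -5.7, "twist": 0}, {"dx": 0.0, "dy": -2.9, "dz": -6.3, "twist": 0}, {"dx": 0.0, "dy": -2.8, "dz": -7.0, "twist": 0}]
```

View pics/s8.png

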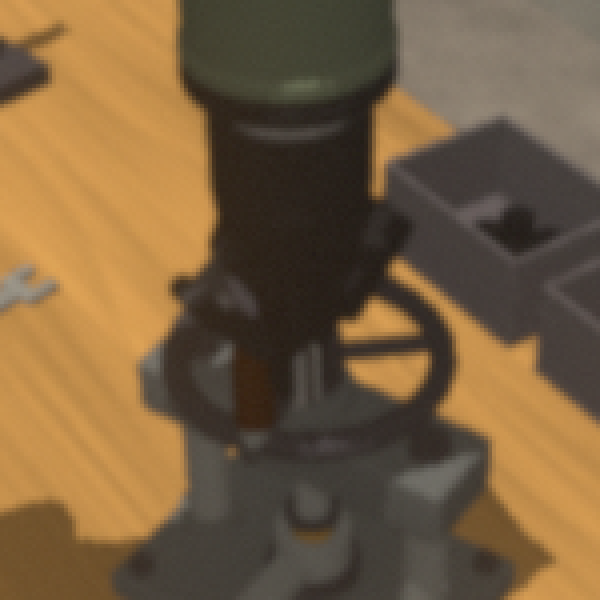

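The handle is at (255,390), still ahead of the pads at (310,370).

Request:
{"fn": "arm_command", "kwargs": {"commands": [{"dx":0.0,"dy":-0.5,"dz":-0.5,"twist":0},{"dx":0.0,"dy":-0.9,"dz":-0.9,"twist":0},{"dx":0.0,"dy":-1.4,"dz":-1.4,"twist":0},{"dx":0.0,"dy":-1.7,"dz":-2.0,"twist":0},{"dx":0.0,"dy":-2.1,"dz":-2.5,"twist":0},{"dx":0.0,"dy":-2.3,"dz":-3.1,"twist":0},{"dx":0.0,"dy":-2.6,"dz":-3.7,"twist":0},{"dx":0.0,"dy":-2.7,"dz":-4.4,"twist":0},{"dx":0.0,"dy":-2.8,"dz":-5.0,"twist":0},{"dx":0.0,"dy":-2.9,"dz":-5.7,"twist":0},{"dx":0.0,"dy":-2.9,"dz":-6.3,"twist":0},{"dx":0.0,"dy":-2.8,"dz":-7.0,"twist":0}]}}

```text
clock: 9.98
position: [0.4741, 0.0271, 0.2399]
tool_rot: [-0.006, 1.568, -1.59]
force: [1.1, -2.7, 2.4]
grip_width: -0.0
```

```bash
python3 -c "
from h import *
side('s9');arc(4,z=.2397,end=-360+133+360)"
```

```text
t 10.03 pos [0.4744 0.0286 0.2398] F [0.6 2.1 0.2] q [-0.52  0.3   0.41  2.   -0.15  0.87 -0.04] w -0.0002
ang 169.91 rad 0.0748
[{"dx": 0.0, "dy": 0.1, "dz": -0.5, "twist": 0}, {"dx": 0.0, "dy": 0.2, "dz": -1.0, "twist": 0}, {"dx": 0.0, "dy": 0.4, "dz": -1.5, "twist": 0}, {"dx": 0.0, "dy": 0.6, "dz": -2.0, "twist": 0}, {"dx": 0.0, "dy": 0.8, "dz": -2.5, "twist": 0}, {"dx": 0.0, "dy": 1.1, "dz": -2.9, "twist": 0}, {"dx": 0.0, "dy": 1.4, "dz": -3.3, "twist": 0}, {"dx": 0.0, "dy": 1.8, "dz": -3.7, "twist": 0}, {"dx": -0.0, "dy": 2.1, "dz": -4.1, "twist": 0}, {"dx": -0.0, "dy": 2.2, "dz": -4.2, "twist": 0}, {"dx": -0.0, "dy": 2.2, "dz": -4.2, "twist": 0}, {"dx": -0.0, "dy": 2.2, "dz": -4.2, "twist": 0}]
```

View pics/s9.png

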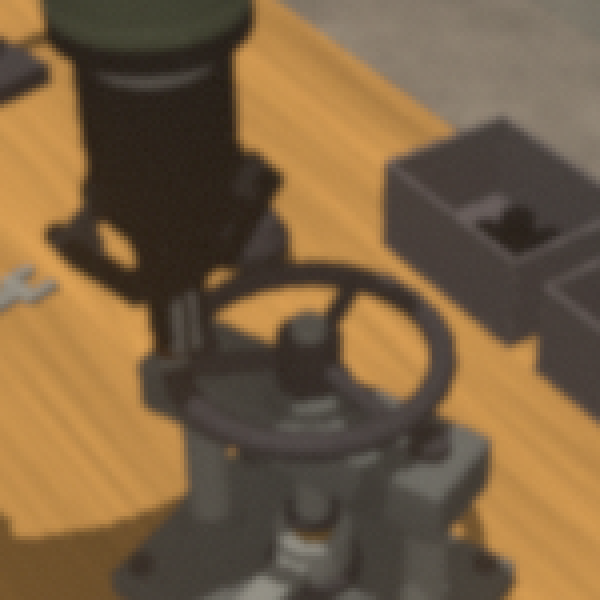

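The handle is hidden behind the gripper here, and the spokes show it close behind the pads. I'll do the next segment, stopping short of the end.

Request:
{"fn": "arm_command", "kwargs": {"commands": [{"dx":0.0,"dy":0.1,"dz":-0.5,"twist":0},{"dx":0.0,"dy":0.2,"dz":-1.0,"twist":0},{"dx":0.0,"dy":0.4,"dz":-1.5,"twist":0},{"dx":0.0,"dy":0.6,"dz":-2.0,"twist":0},{"dx":0.0,"dy":0.8,"dz":-2.5,"twist":0},{"dx":0.0,"dy":1.1,"dz":-2.9,"twist":0},{"dx":0.0,"dy":1.4,"dz":-3.3,"twist":0},{"dx":0.0,"dy":1.8,"dz":-3.7,"twist":0},{"dx":0.0,"dy":2.1,"dz":-4.1,"twist":0},{"dx":0.0,"dy":2.2,"dz":-4.2,"twist":0},{"dx":0.0,"dy":2.2,"dz":-4.2,"twist":0}]}}

```text
clock: 10.95
position: [0.4972, 0.0709, 0.2396]
tool_rot: [-0.037, 1.568, -1.62]
force: [0.1, 0.2, -0.4]
grip_width: -0.0002
```

```bash
cat >> h.py <<'E'
def dif(*ns):
    r=cv2.imread('pics/side0.png');o=[]
    for n in ns:
        b=cv2.imread(f'pics/{n}_raw.png')
        x=cv2.absdiff(cv2.GaussianBlur(r,(3,3),0),cv2.GaussianBlur(b,(3,3),0)).sum(2)[170:250,225:310]
        o+=[cv2.resize(np.clip(x*3,0,255).astype(np.uint8),None,fx=3,fy=3)]
    cv2.imwrite('pics/d_'+ns[0]+'.png',np.hstack(o))
E
python3 -c "
from h import *
side('s10');dif('s10');arc(1,z=.2397,end=125)"
```

```text
t 11.0 pos [0.497  0.0707 0.2397] F [-0.   0.4  0.7] q [-0.57  0.35  0.39  1.93 -0.16  0.89 -0.1 ] w 0.0001
ang 132.74 rad 0.0751
[{"dx": -0.0, "dy": 0.1, "dz": -0.1, "twist": 0}, {"dx": -0.0, "dy": 0.2, "dz": -0.2, "twist": 0}, {"dx": -0.0, "dy": 0.3, "dz": -0.3, "twist": 0}, {"dx": -0.0, "dy": 0.4, "dz": -0.3, "twist": 0}, {"dx": -0.0, "dy": 0.5, "dz": -0.4, "twist": 0}, {"dx": -0.0, "dy": 0.6, "dz": -0.5, "twist": 0}, {"dx": -0.0, "dy": 0.7, "dz": -0.6, "twist": 0}, {"dx": -0.0, "dy": 0.8, "dz": -0.6, "twist": 0}, {"dx": -0.0, "dy": 0.8, "dz": -0.6, "twist": 0}, {"dx": -0.0, "dy": 0.8, "dz": -0.6, "twist": 0}, {"dx": -0.0, "dy": 0.8, "dz": -0.6, "twist": 0}, {"dx": -0.0, "dy": 0.8, "dz": -0.6, "twist": 0}]
```

View pics/s10.png

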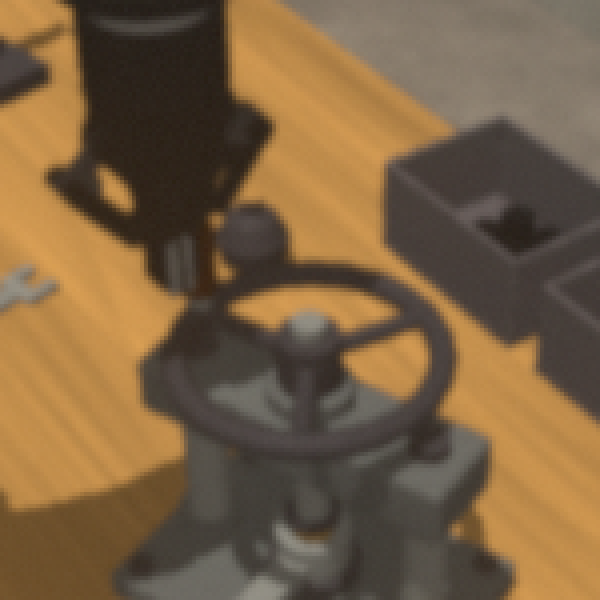

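View pics/d_s10.png

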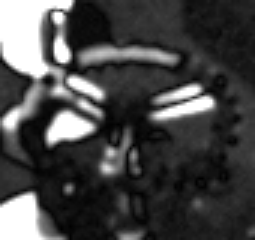

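The wheel is a few degrees short. I'll measure the spoke angle by casting circle samples at the spokes' height.

```bash
cat > sp.py <<'E'
from h import *
from workcell import imaging
S=imaging.camera_info("side")
ctr=plane(S,((388+.5)/5-.5+190,(224+.5)/5-.5+155),.22)[:2]  # side camera's own hub centre
def prof(n,r=(.035,.04,.045,.05,.055,.06),z=.196,lo=-45,hi=45):
    g=cv2.cvtColor(cv2.imread(f'pics/{n}.png'),cv2.COLOR_BGR2GRAY).astype(np.float32)
    A=np.arange(lo,hi,.25);P=np.zeros(len(A))
    for q in r:
        uv=np.array([proj(S,[*(ctr+q*np.array([np.cos(np.radians(a)),np.sin(np.radians(a))])),z]) for a in A],np.float32)
        P+=cv2.remap(g,uv[None,:,0],uv[None,:,1],cv2.INTER_LINEAR)[0]
    return A,P/len(r)
def spoke(n,a,w=9):
    A,P=prof(n);
    k=abs(A-a)<22; i=np.where(k)[0][np.argmin(cv2.GaussianBlur(P[k][:,None],(1,9),2).ravel())]
    k=abs(A-A[i])<w; m=np.clip(np.percentile(P[k],85)-P[k],0,None);return A[i],(A[k]*m).sum()/m.sum(),P[i],np.percentile(P[k],85)
if __name__=="__main__":
    import sys
    for n in sys.argv[1:]: print(n,np.round(spoke(n,-15),2))
E
python3 sp.py side0 s2_raw s3_raw s4_raw s10_raw
```

```text
side0 [-18.75 -18.04  65.19  86.91]
s2_raw [-19.   -18.14  67.3   90.98]
s3_raw [-21.75 -20.75  67.57  91.33]
s4_raw [-25.75 -24.9   67.4   90.5 ]
s10_raw [-10.75  -9.55  66.61  92.57]
```

This is very repeatable: the start reads -18.1 and now it reads -9.5, so 8.5° remain. That puts the pusher at about 124.2°.

Request:
{"fn": "arm_command", "kwargs": {"commands": [{"dx":0,"dy":0.1,"dz":-0.1,"twist":0},{"dx":0,"dy":0.2,"dz":-0.2,"twist":0},{"dx":0,"dy":0.3,"dz":-0.3,"twist":0},{"dx":0,"dy":0.4,"dz":-0.3,"twist":0},{"dx":0,"dy":0.5,"dz":-0.4,"twist":0},{"dx":0,"dy":0.6,"dz":-0.5,"twist":0},{"dx":0,"dy":0.7,"dz":-0.6,"twist":0},{"dx":0,"dy":0.7,"dz":-0.6,"twist":0}]}}

```text
clock: 11.67
position: [0.5043, 0.0768, 0.2396]
tool_rot: [0.09, 1.569, -1.492]
force: [-1.9, -0.8, 0.1]
grip_width: -0.0
```

```bash
python3 -c "
from h import *
side('s11');arc(.5,4,z=.2397,end=123)"; python3 sp.py s11_raw
```

```text
t 11.72 pos [0.5043 0.0768 0.2396] F [ 0.1 -1.  -0.5] q [-0.57  0.36  0.39  1.91 -0.17  0.9  -0.11] w 0.0001
ang 125.51 rad 0.0753
[{"dx": -0.0, "dy": 0.1, "dz": -0.0, "twist": 0}, {"dx": -0.0, "dy": 0.1, "dz": -0.1, "twist": 0}, {"dx": -0.0, "dy": 0.2, "dz": -0.1, "twist": 0}, {"dx": -0.0, "dy": 0.2, "dz": -0.1, "twist": 0}]
s11_raw [-17.75 -16.79  67.08  91.32]
```

Request:
{"fn": "arm_command", "kwargs": {"commands": [{"dx":0,"dy":0.1,"dz":0,"twist":0},{"dx":0,"dy":0.14,"dz":-0.09,"twist":0},{"dx":0,"dy":0.14,"dz":-0.09,"twist":0}]}}

```text
clock: 11.97
position: [0.5057, 0.0778, 0.2396]
tool_rot: [0.106, 1.569, -1.476]
force: [-1.1, 0.2, 1.3]
grip_width: -0.0004
```

```bash
python3 -c "
from h import *
side('s12');dif('s12');st()"; python3 sp.py s12_raw
```

```text
t 12.02 pos [0.5058 0.0778 0.2396] F [-1.7 -0.8  0.5] q [-0.57  0.36  0.39  1.91 -0.17  0.9  -0.11] w 0.0001
s12_raw [-19.25 -18.14  67.08  91.12]
```

View pics/d_s12.png

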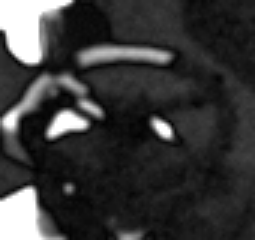

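The spoke edges have cancelled and the angle reads -18.14 against -18.1 at the start. I'll back off, rise and move aside.

Request:
{"fn": "arm_command", "kwargs": {"commands": [{"dx":0,"dy":-0.5,"dz":0.3,"twist":0},{"dx":0,"dy":-1.2,"dz":0.6,"twist":0},{"dx":0,"dy":-2,"dz":0.9,"twist":0},{"dx":-2,"dy":-2,"dz":0.9,"twist":0},{"dx":-4,"dy":-2,"dz":0.9,"twist":0},{"dx":-6,"dy":-2,"dz":0.9,"twist":0},{"dx":-8,"dy":-2,"dz":0.9,"twist":0},{"dx":-9,"dy":-2.5,"dz":-1,"twist":0},{"dx":-9,"dy":-3,"dz":-3.5,"twist":0},{"dx":-9,"dy":-4,"dz":-6,"twist":0},{"dx":-9,"dy":-5,"dz":-8.5,"twist":0},{"dx":-9,"dy":-6,"dz":-11,"twist":0}]}}

```text
clock: 13.02
position: [0.4458, 0.1892, 0.3295]
tool_rot: [0.331, 1.569, -1.252]
force: [0.4, 0.2, 0.8]
grip_width: 0.0002
```

Request:
{"fn": "arm_command", "kwargs": {"commands": [{"dx":0,"dy":-1,"dz":-2.5,"twist":0},{"dx":0,"dy":-2,"dz":-5,"twist":0},{"dx":0,"dy":-3,"dz":-7.5,"twist":0},{"dx":0,"dy":-3.5,"dz":-10,"twist":0},{"dx":0,"dy":-4,"dz":-12.5,"twist":0},{"dx":0,"dy":-4,"dz":-15,"twist":0},{"dx":0,"dy":-4,"dz":-17.5,"twist":0},{"dx":0,"dy":-4,"dz":-19,"twist":0},{"dx":0,"dy":-4,"dz":-19,"twist":0}]}}

```text
clock: 13.77
position: [0.4068, 0.3821, 0.3287]
tool_rot: [0.175, 1.569, -1.405]
force: [0.5, -0.3, -0.2]
grip_width: -0.0001
```

```bash
python3 -c "
from h import *
from workcell import imaging
side('s13');st();f=imaging.grab_frame('top')[:,:,::-1];cv2.imwrite('pics/top13.png',f)
b=cv2.imread('pics/top0.png')
c=[cv2.resize(x[150:290,210:350],(390,390),interpolation=3) for x in (b,f)];cv2.imwrite('pics/cmp13.png',np.hstack(c))
x=cv2.absdiff(cv2.imread('pics/side0.png'),cv2.imread('pics/s13_raw.png')).sum(2)*2
y=cv2.absdiff(b,f).sum(2)*2
cv2.imwrite('pics/d13.png',cv2.resize(np.hstack([np.clip(x,0,255),np.clip(y,0,255)]).astype(np.uint8),(800,300)))
"; python3 sp.py s13_raw
```

```text
t 13.82 pos [0.4073 0.3803 0.3288] F [-0.3 -1.1 -0.3] q [-1.04  0.33  0.25  1.68 -0.09  1.14 -0.78] w 0.0002
s13_raw [-19.   -18.21  65.17  87.93]
```

View pics/cmp13.png

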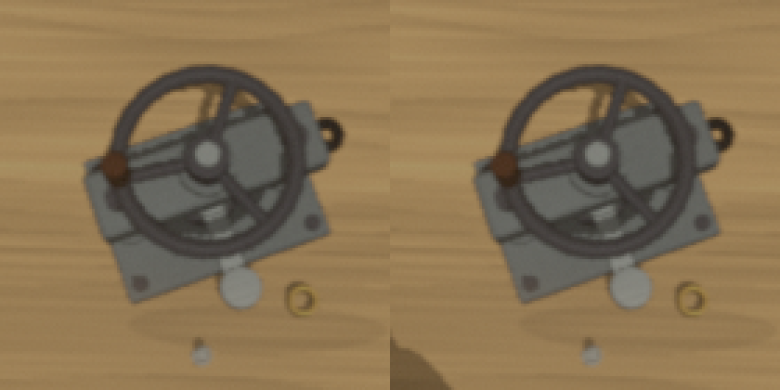

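View pics/d13.png

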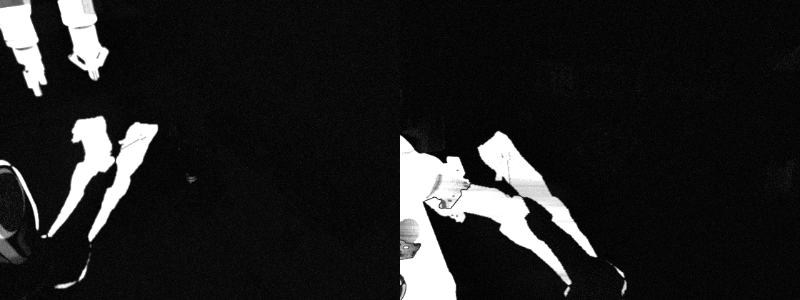

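The top and side difference images show only the arm and its shadows, plus a small blob where the ram has dropped. The handle sits at the same pixel as at the start and the loose parts have not moved.

```bash
python3 -c "
from workcell import order
print(order.job_done())"
```

```text
the job is handed in; nothing more can be done
None
```

The hand wheel was pushed clockwise through one full turn with the closed fingers. The hand then backed off, rose and moved well clear, and I handed the job in at about 13.8 s.

- **Wheel angle:** the spoke read -18.2° at the end against -18.0 to -18.1° before the push, using the same camera and method. That puts it within about 0.2° of a full turn.
- **Ram:** the only change left on the press was a small patch at the ram in the side view, as expected if it went down a pitch. I did not measure the drop itself.
- **Loose parts:** the before and after pictures from the top and side cameras otherwise differ only by the arm and its shadow. The loose parts did not move.
- **Force:** every reading stayed at about 4 N or less.
- **Disagreements:** the two fixed cameras differed by 3–4 mm in absolute position, so I finished on the before/after comparison instead. The wrist camera could not see the wheel from where I used it. One move was refused for missing fields and moved nothing.

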